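Rock the plumb gauge on the stud to its rider mark

ROBOT

A 6-joint arm with a two-finger parallel gripper is mounted at the origin on a cart in front of the work surface, level with it; the furniture and walls round the work are solid. World frame = base frame: x ahead of the robot, y to its left, z up, the work surface at z = 0. Lengths are in m, angles in rad, forces in N, time in s.
With the tool pointing down it reaches from about 0.3 to 0.85 m from the base axis. Payload 4.2 kg.
Tool frame: the origin (TCP) lies on the centre line of the jaws, within the pads' length; the fingertips stand 11 mm ahead of it and the grasp point (between the pads) lies 8 mm behind it (manip.tcp_to_tips is the distance from the TCP to the fingertips, in m); z points along the fingers, y is the line along which they close (so a half turn about z gives the same grasp; the last joint's range is limited). The gripper opens to 91 mm and grips with 3 to 60 N. Pads are 32 mm wide; open, the fingers measure 118 mm over their backs; the gripper's body (76 mm by 178 mm) begins 60 mm behind the grasp point.
Start: joints at [1.106, 0.32, 1.565, -0, 1.257, -0.02], TCP at [0.247, 0.519, 0.225] pointing down, gripper open.
Joint ranges: [-3.11, 3.11], [-0.84, 2.01], [0.21, 2.61], [-1.34, 4.49], [0.05, 2.63], [-2.56, 2.56]. Speed limits (rad/s): [2.57, 2.57, 3.14, 3.14, 3.14, 3.14].

INTERFACE

Orientations are given as a 3x3 rotation matrix whose columns are the frame's x, y, z axes.
In Python, from cell import monitor, snapshot, camera_params, ticket, manip gives the robot as it stands.
- The arm moves only by the shell command python3 -m pendant 'ROWS' [FORCE]. ROWS is text: rows parted by semicolons, each of 5 numbers parted by spaces: the opening, from 0 (shut) to 1 (fully open), then the shift along the tool's x, y, z in m, then the turn about the tool's z in rad. In form: hand dx dy dz turn; .... A call has 1 to 8 rows; each row is the pose to reach, as a shift and turn from the pose commanded when the call began, along the tool's axes at that moment; what a row does not reach only later rows make up. A row lasts 1/8 s, in which the tool goes at most 62.5 mm and 10.7 degrees, less where a joint would pass 70% of its speed; a pose out of reach is approached as far as the arm can. A call with a gripper value outside its range is refused whole. The fingers move at their own pace and stop on an object; FORCE is the grip in N (left out, the last holds). Time passes only in rows, so rows that repeat a pose let the fingers close. It gives the time, the measured TCP pose, the force, the opening and the grip force at its end, in the units of the state.
- monitor.get_obs(): the state, without advancing time (a new reading comes with each control period).
- snapshot(name): name is "scene" or "top"; returns the picture (420x560x3 uint8, red, green, blue); there is no depth.
- camera_params(name): a dict with "fx", "fy", "cx", "cy" (pixels), "D" ([k1, k2, p1, p2, k3] as OpenCV has them; the pictures are not rectified), "position" and "rotation" of the camera in the world. Camera axes: x right, y up, looking along -z (the intrinsics and any distortion apply to the point x, -y, -z); pixel columns grow to the right and rows downward; lengths in m; the calibration is good to about 2 mm. A picture is of the moment at which its call begins. camera_params takes no time and is no camera call.
- ticket.sign_off(): hands the job in; it is judged then, once.
The state is a dict: "time_s": time; "qpos": joint angles; "joint_velocities": joint speeds; "effort": joint torques, N m; "ee_pos": TCP position; "tool_rot": TCP orientation; "ft_force": force on the tool from outside, world axes, zero at the start; "torque": the same for the moment, N m; "finger_gap": finger opening in m; "grip_force": force on a finger pad.
Only numpy, scipy, OpenCV 4.12 (cv2) and the standard library are available. Lean on these libraries where they do the work, as an engineer would, in place of code of your own. Each camera call takes 0.05 s, during which the arm holds its last target. There are 200 camera calls.

TASK

Check the plumb angle gauge against its set mark: pick it up by the black stem on top and stand it upright and square on the rounded crown of the sprung stud, gently, so the stud sinks partway but not to its stop. Then rock the gauge sideways on the crown, towards the side the rider tab is on, until the swinging pointer settles over the middle of the rider tab, and finish holding it there, still gripped and still pressing on the stud. Leave everything else on the bench where it is.

Things in the scene. Friction and masses are not known exactly. Their poses are not given: they have to be found in the camera images.
- gauge: Plumb angle gauge, 144 mm tall, about 0.25 kg, standing upright. Origin: centre of the underside of its flat steel foot (36 mm along x, 76 along y, 8 thick), z up. On the foot an upright plate, 5 mm thick, 90 wide along y, up to 93 mm, its white face with 5-degree ticks to -x (roughly to the robot). On top a black stem, 14 mm along y, 20 along x, 92 to 144 mm up. Pointer pivot 84 mm up.
- gauge_grip (a point): Middle of the gauge's stem, 120 mm above the underside of the foot: take the stem here, fingers closing along the gauge's y (14 mm).
- pointer (a joint): Black plumb pointer with a round bob on the gauge's front, 58 mm long; hangs down by its weight, settles in about 1 s. Angle relative to the gauge, rad: 0 = along the gauge's -z, positive = tip towards its +y (left as seen from the robot). Leaning the gauge's top towards its +y by an angle makes the pointer read plus that angle.
- rider (a joint): Steel rider arm with a small dark tab (8 mm wide, 9 mm high) at the lower end of the scale, on the pointer's pivot; it stays where it is set. Same zero and sign as the pointer. Set at the start between 0.2 and 0.45, on the +y side: this is the mark.
- pointer_tip (a point): Point on the pointer 55 mm from the pivot, near its tip.
- rider_tip (a point): Point on the rider's centre line 55 mm from the pivot; the pointer is on the mark when this point and the pointer's are together (1 mm = 0.018 rad).
- stud_block: Fixed steel base plate of the sprung stud, 70 mm along its x, 90 mm along its y, 12 mm thick. Origin: centre of its underside, z up.
- stud_top (a point): Top of the sprung stud's crown, over the base plate's centre, 47 mm above the bench unpressed; sinks with the stud; axes as the base plate's. The crown is a round aluminium bar of 14 mm radius, 34 mm long along x, its axis 14 mm under this point; a shoulder on its +y side lies 17 mm lower. The gauge is square on it when the two x axes are parallel.
- stud (a joint): How far the stud is pressed down, m: 0 = up, 0.012 = on its stop. Spring: about 1 N to start moving, then 0.5 N more per mm.
- offcut: Loose plain steel offcut, 66 x 88 mm and 30 mm high with a flat top, no stud on it; not used. Origin at the centre of its underside.
- multimeter: Black handheld multimeter lying on its back, 150 x 68 x 43 mm; bystander.
- heat_sink: Small black finned heat sink, 30 x 30 x 16 mm; bystander.
- side_cutters: Yellow-handled side cutters, 91 mm long; bystander.
- flux_tin: Open round tin, 60 mm wide and 21 mm high; bystander.
- pump_bottle: Grey pump bottle, 66 mm wide and 104 mm high; bystander.
- cap: Dark cylindrical capacitor with wire legs, 24 mm long, 9 mm thick; bystander.
Not all that is in view belongs to the job. Leave any blue or green look-alike of the gauge alone.

How it is judged:
On the way, in this order (a step that is already met when the one before it is completed fails the run):
1. the gauge, held by the fingers, stands upright and square on the stud's crown and presses it partway down (contact force between gauge and the fingers above 1 N and value of joint stud between 0.0015 and 0.0112 m and contact force between gauge and stud_block above 0.8 N and x of gauge in the frame of stud_top between -0.014 and 0.014 m and y of gauge in the frame of stud_top between -0.016 and 0.016 m and z of gauge in the frame of stud_top between -0.01 and 0.01 m and angle between the x axis of gauge and the x axis of stud_top, either way round below 0.25 rad and angle between gauge's own z axis and vertical below 0.1 rad), for 0.1 s.
2. the gauge is rocked on the crown until the pointer settles over the rider (contact force between gauge and the fingers above 1 N and value of joint stud between 0.0015 and 0.0112 m and contact force between gauge and stud_block above 0.8 N and x of gauge in the frame of stud_top between -0.014 and 0.014 m and y of gauge in the frame of stud_top between -0.016 and 0.016 m and z of gauge in the frame of stud_top between -0.01 and 0.01 m and angle between the x axis of gauge and the x axis of stud_top, either way round below 0.25 rad and distance between pointer_tip and rider_tip below 0.004 m and velocity of joint pointer between -0.15 and 0.15 rad/s), for 0.3 s.
At the end, for the whole second after the job is handed in: Pointer at rest within 4 mm (4.2 degrees) of the rider; gauge gripped, its foot centred on the crown within 14 mm along and 16 mm across, square within 0.25 rad, pressing with over 0.8 N so that the stud is 1.5 to 11.2 mm down (all of step 2); the arm keeps its last pose, push and grip.
It fails at once if something else on the bench is moved by more than 25 mm (distance of any of offcut, multimeter, heat_sink, side_cutters, flux_tin, pump_bottle, cap from where it was at the start of the episode above 0.025 m).
It fails at once if the stud is hit or pressed with more than 25 N (contact force between gauge and stud_block above 25 N).
It also fails if it takes over 48 s, if anything falls off the work surface, if the arm or the gripper's body presses on something with over 40 N, if the wrist force passes 120 N, or if a joint passes its speed limit or range.

## Working session

There is one attempt and no reset: what is moved stays moved. The work goes in short steps, Python scripts to look and compute and a shell command to move; the robot and the scene stay as the last step left them, time stands still between calls to the robot, and variables do not carry over. Pictures are saved under pics/ and viewed, at most 10 in all, crops included, and the job is handed in when it is done.

```bash
mkdir -p pics; ls
python3 - <<'E'
from cell import monitor,snapshot,camera_params,manip
import cv2,numpy as np
np.set_printoptions(precision=4,suppress=True)
for n in("scene","top"):
    im=snapshot(n); cv2.imwrite(f"pics/{n}0.png",im[:,:,::-1]); print(n,camera_params(n))
o=monitor.get_obs()
for k in o: print(k,np.array(o[k]))
E
```

```text
pics
scene {'fx': 455.9299380238923, 'fy': 455.9299380238923, 'cx': 277.71300900882744, 'cy': 208.53109983001048, 'D': array([-0.0825,  0.    ,  0.    ,  0.    ,  0.    ]), 'position': array([-0.2776, -0.7127,  0.6281]), 'rotation': array([[ 0.6061,  0.35  , -0.7143],
       [-0.7954,  0.2682, -0.5435],
       [ 0.0013,  0.8975,  0.441 ]])}
top {'fx': 390.1943999795834, 'fy': 390.1943999795834, 'cx': 282.88830542310296, 'cy': 211.17947743773624, 'D': array([0.0369, 0.    , 0.    , 0.    , 0.    ]), 'position': array([ 0.4078, -0.0668,  1.2562]), 'rotation': array([[-0.0289,  0.9903, -0.1358],
       [-0.9996, -0.0286,  0.0041],
       [ 0.0001,  0.1359,  0.9907]])}
time_s 0.1
qpos [ 1.106   0.3202  1.5656  0.      1.2574 -0.02  ]
joint_velocities [-0.0019 -0.0004 -0.0031 -0.0009 -0.0029 -0.0006]
effort [  0.001  -41.3332 -23.2514   0.073    0.0422  -0.0001]
ee_pos [0.2472 0.5187 0.2242]
tool_rot [[-0.9027  0.4303 -0.0007]
 [ 0.4303  0.9027 -0.0014]
 [ 0.     -0.0016 -1.    ]]
ft_force [ 0.7564  0.4679 -0.2781]
torque [-0.029   0.0175  0.0485]
grip_force 0.0
finger_gap 0.09069033075491102
```

View pics/scene0.png

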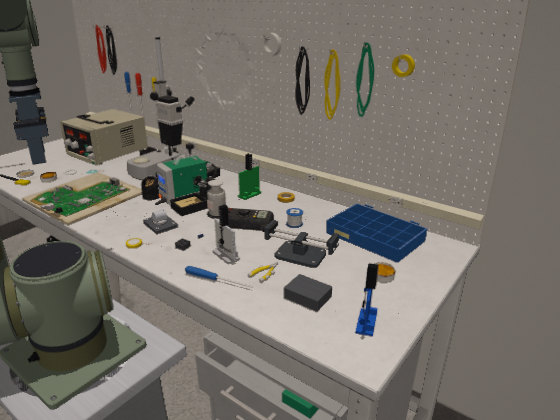

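View pics/top0.png

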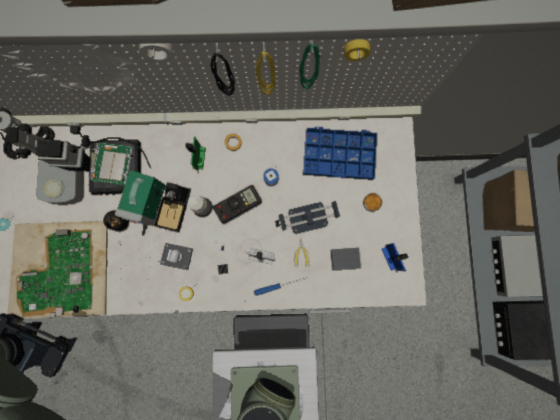

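The grey gauge is near scene (226,240) and top (262,256), the stud block near scene (160,222) and top (176,256), and the offcut near scene (308,291) and top (346,258). Next I'll view enlarged crops of these.

Run:
```python
import cv2,numpy as np
s=cv2.imread('pics/scene0.png');t=cv2.imread('pics/top0.png')
def crop(im,x,y,w,h,k):
    c=cv2.resize(im[y:y+h,x:x+w],None,fx=k,fy=k,interpolation=cv2.INTER_CUBIC)
    for i in range(0,w,10): cv2.putText(c,str(x+i),(i*k,8),0,.3,(0,0,255)); cv2.line(c,(i*k,10),(i*k,14),(0,0,255))
    for j in range(10,h,10): cv2.putText(c,str(y+j),(0,j*k+3),0,.3,(0,0,255)); cv2.line(c,(18,j*k),(22,j*k),(0,0,255))
    return c
a=crop(s,140,200,100,74,8);cv2.imwrite('pics/c1.png',a)
b=crop(t,155,238,125,36,6);cv2.imwrite('pics/c2.png',b)
```

```text
(no output)
```

View pics/c1.png

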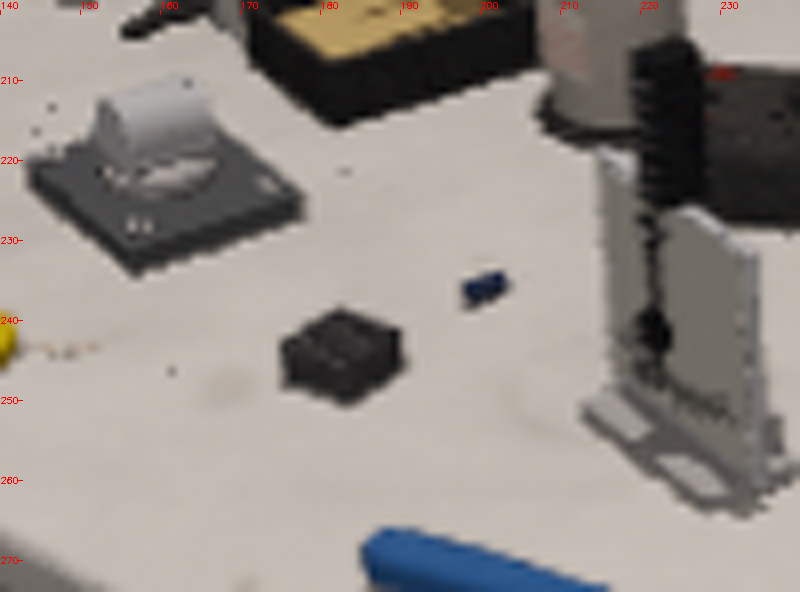

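View pics/c2.png

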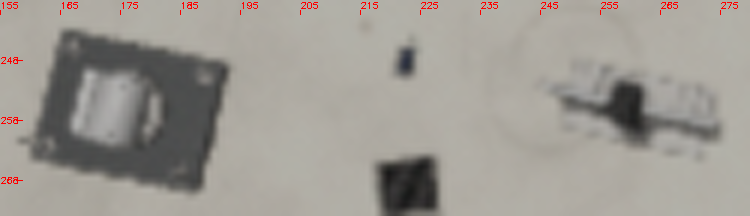

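Crop 1 shows the stem top at scene (219–226, 206), the plate's top corners at (215, 218.8) and (234.6, 231.3), and the stud plate corners at (143.5, 220.6), (156.9, 233.1) and (177.9, 225.6).
Crop 2 shows the plate ends at (249.2, 255.2) and (274.7, 260), the foot centre at about (261.7, 256.7), and the stud plate corners at (165.8, 243), (193, 248.8), (188.3, 269.7) and (160.3, 264.2). The shoulder is on the block's world −y side.

```bash
cat > h.py <<'E'
import numpy as np,cv2
from scipy.optimize import least_squares
from cell import camera_params
np.set_printoptions(precision=4,suppress=True)
P={n:camera_params(n) for n in("scene","top")}
def proj(n,X):
    p=P[n];c=(np.atleast_2d(X)-p["position"])@p["rotation"]*[1,-1,-1]
    K=np.array([[p["fx"],0,p["cx"]],[0,p["fy"],p["cy"]],[0,0,1.]])
    return cv2.projectPoints(c,np.zeros(3),np.zeros(3),K,p["D"])[0][:,0]
def fit(obs,x0):  # obs: (cam,local xyz mm,(u,v)); params x,y,z,yaw
    def w(q,l):
        c,s=np.cos(q[3]),np.sin(q[3]);l=np.array(l)/1e3
        return q[:3]+[c*l[0]-s*l[1],s*l[0]+c*l[1],l[2]]
    f=lambda q:np.concatenate([(proj(n,w(q,l))[0]-uv) for n,l,uv in obs])
    r=least_squares(f,x0,loss='soft_l1');return r.x,f(r.x).reshape(-1,2)
E
cat > m.py <<'E'
from h import *
g=[('scene',(0,45,93),(215,218.8)),('scene',(0,-45,93),(234.6,231.3)),('scene',(0,-45,8),(234.4,261)),
('scene',(0,0,144),(222.8,205.5)),('top',(0,45,93),(249.2,255.2)),('top',(0,-45,93),(274.7,260)),
('top',(18,38,4),(251.7,248.8)),('top',(18,-38,4),(273.8,253.3)),('top',(-18,38,4),(248.7,258.8)),('top',(-18,-38,4),(271.7,264.3))]
q,r=fit(g,[.3,0,0,.1]);print(q);print(r)
s=[('scene',(-35,45,12),(143.5,220.6)),('scene',(-35,-45,12),(156.9,233.1)),('scene',(35,-45,12),(177.9,225.6)),
('top',(35,45,12),(165.8,243)),('top',(35,-45,12),(193,248.8)),('top',(-35,-45,12),(188.3,269.7)),('top',(-35,45,12),(160.3,264.2))]
q,r=fit(s,[.3,.3,0,.1]);print(q);print(r)
c=[('scene',(-17,0,0),(153.7,211)),('scene',(17,0,0),(164.4,210)),('top',(17,0,0),(172.3,249.5)),('top',(-17,0,0),(170.5,261))]
q,r=fit(c,[.3,.3,0,.1]);print(q);print(r)
E
python3 m.py
```

```text
[ 0.4358 -0.001   0.     -0.2512]
[[-0.7864 -0.842 ]
 [-1.0001  0.124 ]
 [ 0.6437  0.1581]
 [-0.2417  0.5435]
 [-3.6469 -2.7283]
 [ 0.4561 -0.7926]
 [-0.0628 -0.5066]
 [ 1.0201  0.2599]
 [ 0.3151  0.5766]
 [ 0.589   0.3836]]
[ 0.445   0.2682 -0.0068 -0.2319]
[[-0.9447  0.6385]
 [-0.8076 -0.2809]
 [ 0.3494 -0.2251]
 [ 0.0938 -0.5551]
 [ 0.4664 -0.6921]
 [-0.0372  0.1987]
 [ 0.1652 -0.0261]]
[ 0.4486  0.2737  0.0442 -0.2139]
[[-0.6007  1.0644]
 [-0.6846 -1.3106]
 [ 0.7916 -0.2469]
 [ 0.1017 -0.8082]]
```

```bash
python3 -m pendant '1 -.05 -.05 0 .17; 1 -.1 -.1 0 .34; 1 -.15 -.15 0 .51; 1 -.2 -.2 0 .68; 1 -.25 -.25 0 .85; 1 -.3 -.3 0 1.02; 1 -.35 -.345 0 1.19; 1 -.394 -.388 0 1.37' 5
python3 - <<'E'
from h import *
from cell import monitor,snapshot
o=monitor.get_obs();p=np.array(o['ee_pos']);R=np.array(o['tool_rot']);print(o['time_s'],p,R,R.T@(np.array([.436,-.001,.139])-p),o['ft_force'])
E
```

```text
time_s: 1.1
ee_pos: [0.4176, 0.0469, 0.2249]
tool_rot: [[0.247, 0.969, 0.0], [0.969, -0.247, 0.0], [0.0, 0.0, -1.0]]
ft_force: [1.2, 0.3, 0.2]
finger_gap: 0.0912
grip_force: 0.0
1.1 [0.4176 0.0469 0.2249] [[ 0.2474  0.9689  0.0004]
 [ 0.9689 -0.2474  0.0003]
 [ 0.0004  0.0003 -1.    ]] [-0.0419  0.0296  0.0859] [1.189  0.3065 0.2369]
```

```bash
python3 -m pendant '1 0 0 0 0; 1 0 0 0 0'
python3 - <<'E'
from h import *
from cell import monitor,snapshot
o=monitor.get_obs();p=np.array(o['ee_pos']);R=np.array(o['tool_rot']);print(p,R.T@(np.array([.436,-.001,.139])-p),o['ft_force'])
for n in("scene","top"): cv2.imwrite(f"pics/{n}1.png",snapshot(n)[:,:,::-1])
E
```

```text
time_s: 1.35
ee_pos: [0.417, 0.049, 0.2246]
tool_rot: [[0.242, 0.97, -0.001], [0.97, -0.242, 0.001], [0.0, -0.001, -1.0]]
ft_force: [-1.1, -0.3, -0.5]
finger_gap: 0.091
grip_force: 0.0
[0.417  0.049  0.2246] [-0.044   0.0307  0.0856] [-1.142  -0.3184 -0.5459]
```

```bash
python3 -m pendant '1 -.044 .031 0 0; 1 -.044 .031 0 0; 1 -.044 .031 .04 0; 1 -.044 .031 .08 0; 1 -.044 .031 .084 0; 1 -.044 .031 .084 0'
cat > look.py <<'E'
import sys
from h import *
from cell import monitor,snapshot
n,k,x,y,w,hh,z=sys.argv[1],sys.argv[2],*map(int,sys.argv[3:])
o=monitor.get_obs();print(o['time_s'],o['ee_pos'],o['ft_force'],o['finger_gap'],o['grip_force'])
im=snapshot(n)[:,:,::-1];cv2.imwrite(f"pics/raw{k}.png",im)
c=cv2.resize(im[y:y+hh,x:x+w],None,fx=z,fy=z,interpolation=cv2.INTER_CUBIC)
for i in range(0,w,10): cv2.putText(c,str(x+i),(i*z,8),0,.3,(0,0,255)); cv2.line(c,(i*z,10),(i*z,14),(0,0,255))
for j in range(10,hh,10): cv2.putText(c,str(y+j),(0,j*z+3),0,.3,(0,0,255))
cv2.imwrite(f"pics/v{k}.png",c)
E
python3 look.py scene 2 180 180 90 90 6
```

```text
time_s: 2.2
ee_pos: [0.4373, -0.0002, 0.1418]
tool_rot: [[0.24, 0.971, 0.001], [0.971, -0.24, 0.0], [0.001, 0.001, -1.0]]
ft_force: [0.8, -0.2, 0.4]
finger_gap: 0.0912
grip_force: 0.0
2.2 [ 0.4373 -0.0002  0.1418] [ 0.7834 -0.1997  0.4174] 0.09120436365496394 0.0
```

View pics/v2.png

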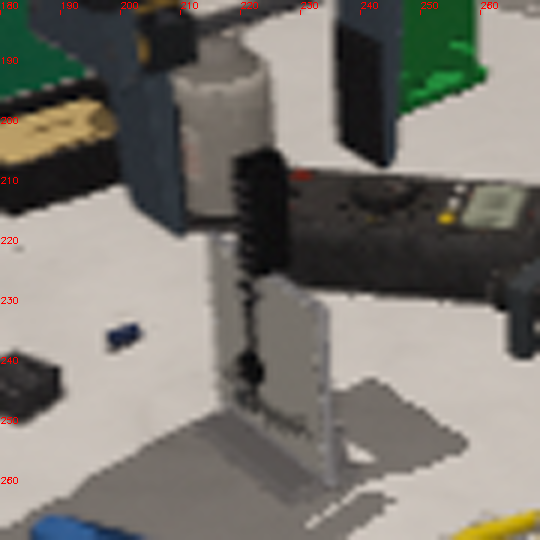

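Run:
```python
from h import *
c=np.array([.4373,-.0002,.1308]);x=np.array([.24,.971,0]);y=np.array([.971,-.24,0])
print(proj('scene',[c+.0456*y+.016*x,c+.0456*y-.016*x,c-.0456*y-.016*x, c-.0456*y+.016*x,c-.059*y+.016*x,c-.059*y-.016*x]))
for d in(-.005,0,.005): print(proj('scene',[[.436+.24*d,-.001+.97*d,.144]]))
```

```text
[[234.8205 203.3805]
 [242.0403 207.7158]
 [210.4508 218.2631]
 [203.563  213.5149]
 [198.7376 215.0809]
 [205.5678 219.8945]]
[[223.7304 206.7082]]
[[222.6187 206.008 ]]
[[221.5141 205.3123]]
```

The near finger tip is at (208, 218), the far pad corner at (244, 207) and the stem top at (222.7, 205.5). The jaws straddle the stem centrally, and the tool matches the calibration. I'll close across the stem's 20 mm (along gauge x) near its top. The tool cannot tilt, so the gauge has to pivot about the finger axis when it is rocked.

```bash
python3 -m pendant '1 0 0 .003 0; 0 0 0 .003 0; 0 0 0 .003 0; 0 0 0 .003 0; 0 0 0 .003 0; 0 0 0 .003 0; 0 0 0 .003 0; 0 0 0 .003 0' 6
```

```text
time_s: 3.25
ee_pos: [0.4369, -0.0013, 0.1379]
tool_rot: [[0.242, 0.97, -0.0], [0.97, -0.242, 0.0], [0.0, -0.0, -1.0]]
ft_force: [0.2, 0.5, -0.1]
finger_gap: 0.0239
grip_force: 0.0
```

```bash
python3 -m pendant '0 0 0 0 0; 0 0 0 0 0; 0 0 0 0 0' 6; python3 -m pendant '0 0 0 -.01 0; 0 0 0 -.02 0; 0 0 0 -.03 0; 0 0 0 -.03 0'; python3 look.py scene 3 180 170 90 90 6
```

```text
time_s: 3.62
ee_pos: [0.4368, -0.0013, 0.1379]
tool_rot: [[0.242, 0.97, -0.0], [0.97, -0.242, 0.0], [0.0, -0.0, -1.0]]
ft_force: [-0.6, 1.0, 0.2]
finger_gap: 0.0203
grip_force: 6.0
time_s: 4.12
ee_pos: [0.4376, -0.0013, 0.169]
tool_rot: [[0.242, 0.97, 0.003], [0.97, -0.242, -0.0], [0.001, 0.002, -1.0]]
ft_force: [0.3, 0.7, -2.8]
finger_gap: 0.0201
grip_force: 6.0
4.125 [ 0.4376 -0.0013  0.169 ] [ 0.2807  0.6971 -2.8453] 0.020109844118470607 5.9996724128723145
```

View pics/v3.png

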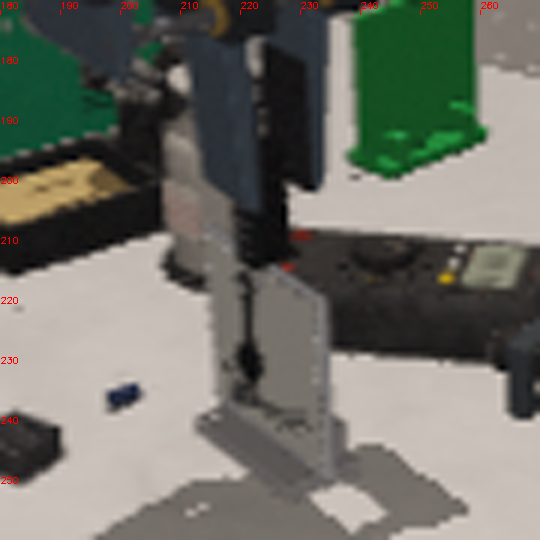

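The gauge is lifted and hangs upright, with the foot at about (220, 243), the bob at (220, 230), and about 2.8 N on the wrist. Next I'll raise it and carry it to above the stud.

```bash
python3 -m pendant '0 0 0 -.02 0; 0 .005 -.001 -.036 0; 0 .02 -.004 -.036 0; 0 .045 -.01 -.036 0; 0 .075 -.016 -.036 0; 0 .105 -.023 -.036 0; 0 .135 -.029 -.036 0; 0 .165 -.036 -.036 0' >/dev/null; python3 -m pendant '0 .03 -.0065 0 0; 0 .055 -.012 0 0; 0 .075 -.016 0 0; 0 .09 -.02 0 0; 0 .099 -.0215 0 0; 0 .1007 -.0216 0 0; 0 .1007 -.0216 0 0; 0 .1007 -.0216 0 0';python3 -m pendant '0 0 0 0 0; 0 0 0 0 0; 0 0 0 0 0'; python3 look.py scene 4 120 160 90 90 6; python3 look.py top 5 140 220 80 60 5; cd pics; python3 -c "
import cv2,numpy as np
a=cv2.imread('v4.png');b=cv2.imread('v5.png');b=cv2.copyMakeBorder(b,0,540-300,0,0,0)[:, :250]
cv2.imwrite('v45.png',np.hstack([a,b]))"
```

```text
time_s: 6.18
ee_pos: [0.4452, 0.2699, 0.204]
tool_rot: [[0.242, 0.97, 0.0], [0.97, -0.242, -0.0], [-0.0, 0.0, -1.0]]
ft_force: [-0.0, 0.0, -0.9]
finger_gap: 0.02
grip_force: 6.0
time_s: 6.55
ee_pos: [0.4452, 0.2703, 0.204]
tool_rot: [[0.242, 0.97, 0.0], [0.97, -0.242, 0.0], [0.0, 0.0, -1.0]]
ft_force: [0.8, -0.5, -2.3]
finger_gap: 0.02
grip_force: 6.0
6.55 [0.4452 0.2703 0.204 ] [ 0.7845 -0.5332 -2.263 ] 0.02002266367634167 5.9998442977666855
6.6 [0.4452 0.2704 0.204 ] [-0.9151  0.0484 -1.8245] 0.01944328452624396 5.999831780791283
```

View pics/v45.png

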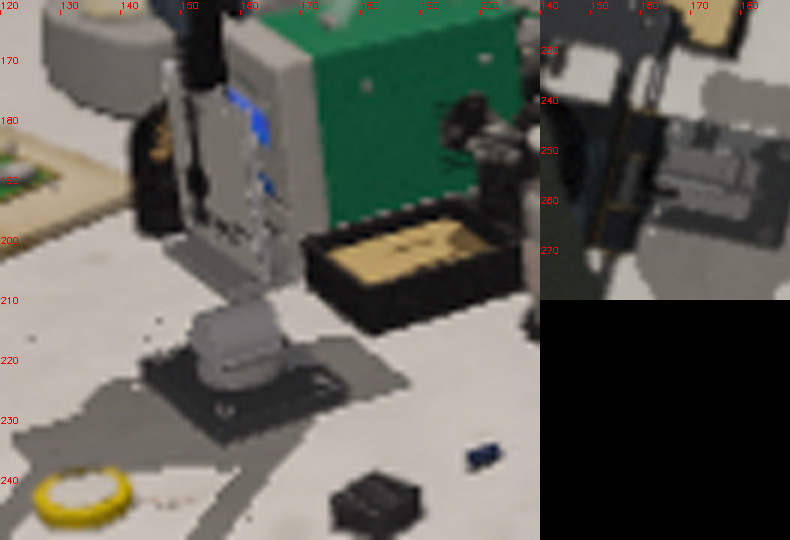

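The gauge hangs upright above the stud: its foot's left corner is at about (147, 201), its front corner at about (160, 211) and the plate's bottom right at (164, 207), with the crown at (159, 214). I'll check this against the projected model.

Run:
```python
from h import *
o=np.array([.4452,.2703,.066]);x=np.array([.97,-.242,0]);y=np.array([.242,.97,0]);z=np.array([0,0,1])
for n,l in dict(footL=(-18,38,8),footF=(-18,-38,8),footFb=(-18,-38,0),footRb=(18,-38,0),plTL=(0,45,93),plTR=(0,-45,93),plBR=(0,-45,8)).items():
    print(n,proj('scene',[o+(l[0]*x+l[1]*y+l[2]*z)/1e3]))
print(proj('scene',[[.446,.2705,.047]]),proj('scene',[[.446,.2705,.047]-.017*x,[.446,.2705,.047]+.017*x]))
```

```text
footL [[145.6993 199.0479]]
footF [[157.0593 208.0773]]
footFb [[157.3891 210.6582]]
footRb [[169.101  207.1272]]
plTL [[146.8942 169.5198]]
plTR [[160.7353 178.9225]]
plBR [[164.089  207.1709]]
[[158.3312 210.1231]] [[152.8882 211.7637]
 [163.7042 208.5046]]
```

```bash
python3 -m pendant '0 0 0 .006 0; 0 0 0 .012 0; 0 0 0 .015 0; 0 0 0 .017 0; 0 0 0 .018 0; 0 0 0 .019 0; 0 0 0 .02 0; 0 0 0 .021 0'; python3 -m pendant '0 0 0 .001 0; 0 0 0 .002 0;  0 0 0 .003 0;  0 0 0 .003 0; 0 0 0 .003 0'; python3 -c "
from cell import monitor;print(monitor.get_obs()['torque'])"; python3 look.py scene 6 120 160 90 90 6
```

```text
time_s: 7.65
ee_pos: [0.4453, 0.2706, 0.1833]
tool_rot: [[0.242, 0.97, 0.001], [0.97, -0.242, 0.0], [0.001, 0.001, -1.0]]
ft_force: [-0.6, 1.0, -1.0]
finger_gap: 0.0201
grip_force: 6.0
time_s: 8.28
ee_pos: [0.4453, 0.2705, 0.1801]
tool_rot: [[0.242, 0.97, 0.0], [0.97, -0.242, 0.0], [0.0, 0.0, -1.0]]
ft_force: [-0.5, 0.7, 2.0]
finger_gap: 0.0198
grip_force: 6.0
[-0.02740815  0.07715793  0.02884522]
8.275 [0.4453 0.2705 0.1801] [-0.4566  0.6892  2.0067] 0.01975884445926222 6.000290438532829
```

View pics/v6.png

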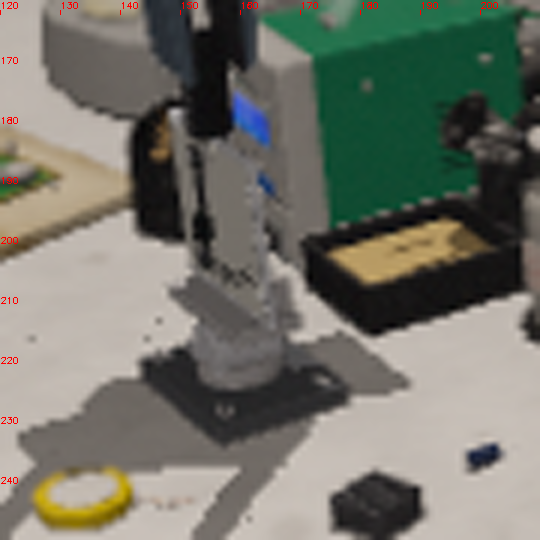

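The gauge stands on the crown with its foot at (149–169, 208–215), pressing lightly; I estimate 4–5 N and the stud 5–6 mm down. From here the scale is too foreshortened to read the rider. I'll lift the gauge and show its face squarely to the camera once, to measure the mark.

```bash
python3 -m pendant '0 0 0 -.01 0; 0 0 0 -.03 0; 0 -.015 .002 -.05 -.1; 0 -.045 .007 -.075 -.25; 0 -.08 .012 -.1 -.4; 0 -.12 .018 -.12 -.55; 0 -.16 .024 -.135 -.7; 0 -.195 .03 -.14 -.85' >/dev/null
python3 - <<'E'
from h import *
from cell import monitor
o=monitor.get_obs();p=np.array(o['ee_pos']);R=np.array(o['tool_rot']);d=R.T@(np.array([.42,0,.32])-p);print(o['time_s'],p,d,R[:,1],np.arctan2(R[1,1],R[0,1]))
E
```

```text
9.325 [0.4269 0.0726 0.3212] [-0.0555 -0.0473  0.0012] [0.8192 0.5735 0.0015] 0.6107889500653856
```

```bash
python3 -m pendant '0 -.025 -.02 0 -.08; 0 -.043 -.037 0 -.15; 0 -.053 -.045 0 -.175; 0 -.056 -.047 0 -.175; 0 -.056 -.047 0 -.175; 0 -.056 -.047 0 -.175; 0 -.056 -.047 0 -.175; 0 -.056 -.047 0 -.175' >/dev/null; python3 -m pendant '0 0 0 0 0; 0 0 0 0 0; 0 0 0 0 0; 0 0 0 0 0; 0 0 0 0 0; 0 0 0 0 0'
python3 - <<'E'
from h import *
from cell import snapshot
a=np.mean([snapshot("scene")[:,:,::-1].astype(float) for _ in range(4)],0)
np.save('show.npy',a)
u,v=proj('scene',[[.42,0,.32-.138+.05]])[0].astype(int);x,y=u-30,v-35;print(u,v)
c=cv2.resize(np.clip(a,0,255).astype(np.uint8)[y:y+60,x:x+60],None,fx=10,fy=10,interpolation=cv2.INTER_CUBIC)
for i in range(0,60,10): cv2.putText(c,str(x+i),(i*10,8),0,.3,(0,0,255)); cv2.line(c,(i*10,10),(i*10,14),(0,0,255))
for j in range(10,60,10): cv2.putText(c,str(y+j),(0,j*10+3),0,.3,(0,0,255))
cv2.imwrite('pics/v7.png',c)
E
```

```text
time_s: 11.08
ee_pos: [0.4204, 0.0012, 0.3199]
tool_rot: [[-0.704, 0.71, 0.0], [0.71, 0.704, 0.0], [0.0, 0.0, -1.0]]
ft_force: [0.9, -1.0, -1.1]
finger_gap: 0.0201
grip_force: 6.0
215 174
```

View pics/v7.png

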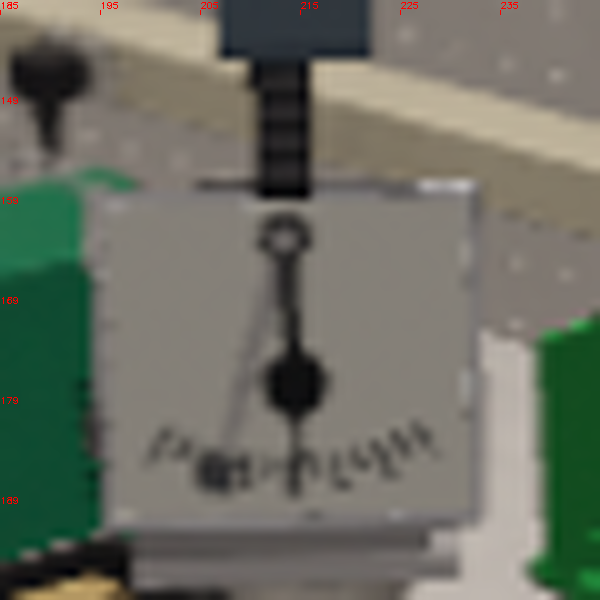

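The picture shows the face squarely: pivot at crop (284,237), bob at (295,382), dark rider tab at (215,470) left of centre, and plate corners near (86,193), (478,185), (103,525) and (480,522). I'll fit the pose and work out both angles.

```bash
cat > ang.py <<'E'
from h import *
from scipy.spatial.transform import Rotation as Ro
def run(clicks,q0,riders,sig=(.006,.006,.008,.05,.3,.1),noise=.3):
    # q: x,y,z of gauge origin, yaw, roll(about gauge x), pitch
    W=lambda q,l:q[:3]+(Ro.from_euler('ZXY',q[3:]).apply(np.array(l)/1e3))
    q0=np.array(q0)
    f=lambda q:np.concatenate([((proj('scene',W(q,l))[0]-uv)/noise) for l,uv in clicks]+[(q-q0)/sig])
    r=least_squares(f,q0);q=r.x;C=np.linalg.inv(r.jac.T@r.jac)
    print('pose',q,'roll sd',C[4,4]**.5);print(np.round(f(q)[:-6].reshape(-1,2)*noise,2).tolist())
    for n,uv,xo in riders:  # solve plane point
        s=least_squares(lambda a:proj('scene',W(q,(xo,a[0],84+a[1])))[0]-uv,[0,-50]).x
        print(n,s,'angle',np.arctan2(s[0],-s[1]))
    return q
E
python3 - <<'E'
from ang import *
o=lambda u,v:(185+u/10-.45,139+v/10-.45)
cl=[((-2.5,45,93),o(86,195)),((-2.5,-45,93),o(478,187)),((-2.5,45,8),o(103,525)),((-2.5,-45,8),o(480,522)),((-10,7,93),o(258,197)),((-10,-7,93),o(310,197)),((-18,38,8),o(130,553)),((-18,-38,8),o(460,553))]
run(cl,[.4204,.0012,.182,.785,0,0],[('tab',o(215,471),-5),('bob',o(295,382),-7),('pivot',o(284,237),-6),('armmid',o(245,370),-5),('zero?',o(293,475),-2.5)])
E
```

```text
pose [ 0.4194  0.0089  0.1803  0.7673  0.0324 -0.014 ] roll sd 0.005551785274456376
[[0.0, -0.5], [0.26, -0.1], [-0.04, 0.3], [0.36, -0.05], [-0.53, 0.28], [0.45, 0.21], [-0.03, 0.22], [-0.44, -0.36]]
tab [ 17.9865 -60.6104] angle 0.2884778681211246
bob [ -1.3556 -37.3846] angle -0.03624572850628676
pivot [ 0.2465 -1.677 ] angle 0.14593481776969008
armmid [ 10.1807 -35.0195] angle 0.28291840182364997
zero? [ -0.1701 -63.0743] angle -0.0026971259377860015
```

The gauge hangs with a lean of about −0.035 rad, and the rider is set at about +0.285 rad. I'll carry it back, stand it upright on the stud again, then rock it.

```bash
python3 -m pendant '0 .01 .012 0 .1; 0 .03 .036 0 .25; 0 .055 .066 0 .4; 0 .08 .096 0 .55; 0 .105 .126 0 .7; 0 .13 .155 0 .85; 0 .15 .18 .01 .98; 0 .163 .195 .03 1.02' >/dev/null; python3 -m pendant '0 0 0 .01 0; 0 0 0 .01 0'
python3 - <<'E'
from h import *
from cell import monitor
o=monitor.get_obs();p=np.array(o['ee_pos']);R=np.array(o['tool_rot']);d=R.T@(np.array([.445,.2666,.205])-p);print(o['time_s'],p,d,np.arctan2(R[1,1],R[0,1]))
E
```

```text
time_s: 12.52
ee_pos: [0.4437, 0.2533, 0.2793]
tool_rot: [[0.236, 0.972, -0.002], [0.972, -0.236, -0.002], [-0.002, -0.001, -1.0]]
ft_force: [-0.6, 0.7, -1.2]
finger_gap: 0.0196
grip_force: 6.0
12.525 [0.4437 0.2533 0.2793] [ 0.0134 -0.0018  0.0743] -0.23854790667035877
```

```bash
python3 -m pendant '0 .007 -.001 .02 0; 0 .0134 -.002 .045 0; 0 .0134 -.002 .065 0; 0 .0134 -.002 .078 0; 0 .0134 -.002 .085 0; 0 .0134 -.002 .089 0; 0 .0134 -.002 .091 0; 0 .0134 -.002 .092 0'; python3 -m pendant '0 0 0 .001 0; 0 0 0 .002 0; 0 0 0 .004 0; 0 0 0 .005 0; 0 0 0 .006 0; 0 0 0 .007 0; 0 0 0 .007 0; 0 0 0 .007 0' 4; python3 -m pendant '0 0 0 0 0;0 0 0 0 0'
python3 - <<'E'
from cell import monitor
from h import *
print(np.array(monitor.get_obs()['torque']))
E
```

```text
time_s: 13.52
ee_pos: [0.4456, 0.2678, 0.1883]
tool_rot: [[0.237, 0.972, 0.001], [0.972, -0.237, 0.0], [0.001, 0.001, -1.0]]
ft_force: [-0.5, 0.5, -2.0]
finger_gap: 0.0199
grip_force: 6.0
time_s: 14.52
ee_pos: [0.4455, 0.2678, 0.1811]
tool_rot: [[0.237, 0.972, 0.0], [0.972, -0.237, 0.0], [0.0, 0.0, -1.0]]
ft_force: [0.1, 0.1, 0.7]
finger_gap: 0.0202
grip_force: 4.0
time_s: 14.78
ee_pos: [0.4455, 0.2678, 0.181]
tool_rot: [[0.237, 0.972, 0.0], [0.972, -0.237, 0.0], [0.0, 0.0, -1.0]]
ft_force: [0.2, -0.5, 1.1]
finger_gap: 0.02
grip_force: 4.0
[-0.0297  0.0847  0.0546]
```

```bash
python3 -m pendant '0 .003 0 0 0; 0 .006 0 0 0; 0 .009 0 0 0; 0 .012 0 .0003 0; 0 .015 0 .0006 0; 0 .018 0 .001 0; 0 .02 0 .0012 0; 0 .02 0 .0012 0'
python3 - <<'E'
from h import *
from cell import snapshot,monitor
a=np.mean([snapshot("scene")[:,:,::-1].astype(float) for _ in range(4)],0);np.save('rock1.npy',a)
print(np.array(monitor.get_obs()['torque']))
E
```

```text
time_s: 15.78
ee_pos: [0.4502, 0.2873, 0.1797]
tool_rot: [[0.237, 0.972, 0.0], [0.972, -0.237, 0.0], [0.0, -0.0, -1.0]]
ft_force: [-0.0, 0.0, 1.6]
finger_gap: 0.0197
grip_force: 4.0
[ 0.0108  0.0395 -0.0108]
```

```bash
python3 -m pendant '0 .003 0 .0005 0; 0 .006 0 .001 0; 0 .009 0 .0015 0; 0 .012 0 .002 0; 0 .015 0 .0027 0; 0 .018 0 .0033 0; 0 .02 0 .0038 0; 0 .02 0 .0038 0'; python3 -m pendant '0 0 0 0 0;0 0 0 0 0;0 0 0 0 0; 0 0 0 0 0; 0 0 0 0 0;0 0 0 0 0;0 0 0 0 0; 0 0 0 0 0'
python3 - <<'E'
from h import *
from cell import snapshot,monitor
a=np.mean([snapshot("scene")[:,:,::-1].astype(float) for _ in range(6)],0);np.save('rock2.npy',a)
x,y,z=132,168,14
b=np.load('rock1.npy')
def cr(a):
    c=cv2.resize(np.clip(a,0,255).astype(np.uint8)[y:y+58,x:x+54],None,fx=z,fy=z,interpolation=cv2.INTER_CUBIC)[:600]
    for i in range(0,54,5): cv2.putText(c,str(x+i),(i*z,8),0,.3,(0,0,255)); cv2.line(c,(i*z,10),(i*z,14),(0,0,255))
    for j in range(5,58,5): cv2.putText(c,str(y+j),(0,j*z+3),0,.3,(0,0,255))
    return c
y=178
cv2.imwrite('pics/v8.png',cr(a))
E
```

```text
time_s: 16.98
ee_pos: [0.4549, 0.3067, 0.1759]
tool_rot: [[0.237, 0.972, 0.0], [0.972, -0.237, 0.0], [0.0, -0.0, -1.0]]
ft_force: [0.3, 1.1, 1.7]
finger_gap: 0.0198
grip_force: 4.0
time_s: 17.98
ee_pos: [0.4549, 0.3066, 0.176]
tool_rot: [[0.237, 0.972, 0.0], [0.972, -0.237, 0.0], [0.0, 0.0, -1.0]]
ft_force: [-0.0, 1.4, 0.6]
finger_gap: 0.02
grip_force: 4.0
```

View pics/v8.png

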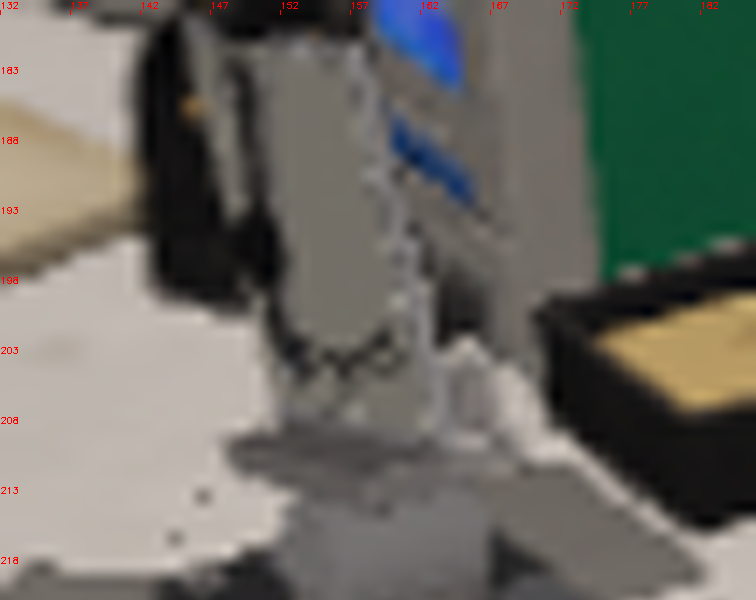

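The gauge leans left on the crown: the plate's right edge runs from crop (358,45) to (437,437) and its left edge from (190,22) to (278,428), with the foot's left corner at (230,447) and the bob at (255,245). I'll fit the lean from these points.

Run:
```python
from ang import *
o=lambda u,v:(132+u/14-.46,178+v/14-.46)
cl=[((-2.5,45,93),o(190,22)),((0,-45,93),o(358,45)),((-2.5,45,8),o(278,428)),((0,-45,8),o(437,437)),((-18,38,8),o(230,446))]
q=run(cl,[.446,.2705,.041,-.238,-.25,0],[('bob',o(257,245),-7),('tip',o(287,345),-7),('dark',o(297,365),-5)],sig=(.006,.006,.006,.02,.3,.03),noise=.5)
W=lambda l:q[:3]+Ro.from_euler('ZXY',q[3:]).apply(np.array(l)/1e3)
for a in(.2,.285,.35): 
    print(a,((proj('scene',W((-5,60*np.sin(a),84-60*np.cos(a))))[0]-(132-.46,178-.46))*14).round())
print(((proj('scene',W((-6,0,84)))[0]-(132-.46,178-.46))*14).round())
p=W((-6,0,84));print('plumb end',((proj('scene',[p-[0,0,.058],p-[0,0,.038]])-(132-.46,178-.46))*14).round())
```

```text
pose [ 0.4474  0.2729  0.0424 -0.2635 -0.3039  0.0145] roll sd 0.014825810169452412
[[-0.07, 0.64], [-0.18, -0.78], [0.05, -0.4], [0.81, 0.78], [-0.62, -0.2]]
bob [ 19.9813 -35.0663] angle 0.5179291997637214
tip [ 15.6497 -56.248 ] angle 0.2713635699764928
dark [ 18.1693 -61.1976] angle 0.2886062030223535
0.2 [305. 356.]
0.285 [295. 349.]
0.35 [288. 342.]
[258.  81.]
plumb end [[291. 338.]
 [280. 251.]]
```

The lean is about 0.30 rad, against a mark of 0.285 and a tolerance of ±0.073. The foot is centred within about 3 mm, and the stud is about 5 mm down at 3–4 N. I'm handing in.

```bash
python3 -c "
from cell import monitor,ticket
o=monitor.get_obs();print(o['time_s'],o['ee_pos'],o['ft_force'],o['grip_force'])
print(ticket.sign_off())"
```

```text
18.275 [0.45487644 0.3065811  0.1759876 ] [-0.25034055  1.23465987  2.02839585] 4.000025913119316
the job is handed in; nothing more can be done
None
```

I handed the job in at about 18 s: the gauge is held rocked on the crown, with the pointer at about 0.30 rad against the rider at about 0.285 rad (limit 0.073 rad apart) and the stud about 5 mm down. I gripped the stem across its 20 mm side instead of the 14 mm you gave, because the tool cannot tilt. The angles and depth are my own estimates, and the hand-in returned no verdict.

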